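Lid on the tablet tub and clamp down

ROBOT

A 7-joint arm with a two-finger parallel gripper is mounted at the origin on the work surface. World frame = base frame: x ahead of the robot, y to its left, z up, the work surface at z = 0. Lengths are in m, angles in rad, forces in N, time in s.
With the tool pointing down it reaches from about 0.4 to 0.9 m from the base axis. Payload 5.5 kg.
Tool frame: the origin (TCP) lies midway between the tips of the shut fingers; the grasp point (between the pads) lies 19 mm behind it; z points along the fingers, y is the line along which they close (so a half turn about z gives the same grasp; the last joint's range is limited). The gripper opens to 92 mm and grips with 3 to 60 N. Pads are 19 mm wide; open, the fingers measure 130 mm over their backs; the gripper's body (75 mm by 190 mm) begins 47 mm behind the grasp point.
Start: joints at [1.403, 0.501, -0.427, 1.55, 0.221, 1.138, -0.21], TCP at [0.271, -0.591, 0.227] pointing down, gripper open.
Joint ranges: [-2.88, 2.88], [-0.31, 2.03], [-1.54, 1.56], [0.2, 2.42], [-1.41, 4.55], [0.19, 2.02], [-2.57, 2.57]. Speed limits (rad/s): [2.57, 2.57, 3.14, 3.14, 3.14, 3.14, 3.14].

INTERFACE

Orientations are given as a rotation vector (axis times angle).
In Python, from workcell import arm gives the robot as it stands.
- The arm moves only by the tool servo_tool, never from a script. Its argument "series" is text: rows parted by semicolons, each of 5 numbers parted by spaces: the opening, from 0 (shut) to 1 (fully open), then the shift along the tool's x, y, z in mm, then the turn about the tool's z in degrees. In form: claw x y z spin; .... A call has 1 to 12 rows; each row is the pose to reach, as a shift and turn from the pose commanded when the call began, along the tool's axes at that moment; what a row does not reach only later rows make up. A row lasts 1/10 s, in which the tool goes at most 50 mm and 8.59 degrees, less where a joint would pass 70% of its speed; a pose out of reach is approached as far as the arm can. A call with a gripper value outside its range is refused whole. The fingers move at their own pace and stop on an object; "squeeze" is the grip in N (left out, the last holds). Time passes only in rows, so rows that repeat a pose let the fingers close. It gives the time, the measured TCP pose, the force, the opening and the grip force at its end, in the units of the state.
- arm.get_state(): the state, without advancing time (a new reading comes with each control period).
- arm.read_camera(name): name is "scene" or "top" or "wrist"; returns (picture, depth): 480x640x3 uint8, red, green, blue; 480x640 float32, m along the optical axis (not along the pixel's ray), 0 where there is no reading.
- arm.get_calibration(name): a dict with "fov_y" (degrees; the focal length in pixels is half the picture's height over the tangent of half this angle, whatever the lens; pixels are square), "cx", "cy" (the principal point, pixels), "D" ([k1, k2, p1, p2, k3] as OpenCV has them; the pictures are not rectified), "rvec" (rotation vector, rad) and "tvec" (3), from world to camera coordinates, as OpenCV has them. Camera axes: x right, y down, z forward; pixel columns grow to the right and rows downward; lengths in m; the calibration is good to about 2 mm. A picture is of the moment at which its call begins: read the wrist's pose just before it. get_calibration takes no time and is no camera call; for the wrist camera it gives the pose at the moment of the call.
- arm.finish_job(): hands the job in; it is judged then, once.
The state is a dict: "clock": time; "joint_positions": joint angles; "joint_velocities": joint speeds; "joint_torque": joint torques, N m; "position": TCP position; "orientation": TCP orientation; "ft_force": force on the tool from outside, world axes, zero at the start; "ft_torque": the same for the moment, N m; "width": finger opening in m; "grasp_force": force on a finger pad.
Only numpy, scipy, OpenCV 4.12 (cv2) and the standard library are available. Lean on these libraries where they do the work, as an engineer would, in place of code of your own. Each camera call takes 0.05 s, during which the arm holds its last target. There are 200 camera calls.

TASK

The dishwasher-tablet tub has been filled: close it up. Take only the top lid from the stack of wooden lids, lay it on the tub right way up so that its plug drops into the opening and it sits flat on the rim, then swing the tub's steel clamp over and down until its foot rests on the lid. Leave the other two lids stacked where they are and do not disturb the saucer, spoon, filter cylinder or vacuum.

Things in the scene. Friction and masses are not known exactly. Their poses are not given: they have to be found in the camera images.
- tub: White open rectangular tub fixed to the worktop, holding white tablets (up to z 37 mm). Outside 164 (x) by 68 (y) by 60 high, walls 7, opening 150 by 54. Origin: centre of its underside; z up, x along its length towards the end with the clamp's steel bracket (x 82 to 108, 46 wide, ears up to z 100). With the lid home, the lid's origin is at z 54 and its top at z 74 mm.
- clamp_hinge (a point): Hinge axis of the clamp, in the tub's frame at x 98, y 0, z 88 mm; the axis is along the tub's y. Turns with the tub, not with the clamp.
- clamp_tip (a point): Middle of the free end of the clamp's flat straight steel bar, 132 mm from the hinge axis. Bar 28 wide, 8 thick; a black rubber foot of 26 mm diameter, 85 mm from the hinge on the lid side, reaches 14 mm from the bar's middle plane. x axis: along the bar back to the hinge; z: away from the foot (up when closed).
- clamp (a joint): Clamp angle in rad: 0 with the bar level above the tub and its foot on the lid's top, about 1.57 upright, more when it leans outward away from the tub (start 1.65 to 2.0). Stiff hinge: it stays where it is left and needs about 2 N at the tip; pushing from its outer side closes it.
- lid_top: The top one of a stack of three equal wooden lids: a flat rectangular flange 162 (x) by 64 (y) by 14 thick over a centred plug 140 (x) by 45 (y) by 6 deep; overall 20 mm high. Origin: centre of the plug's underside, z up through the lid; the flange's top is 20 mm above the origin. Mass about 0.11 kg.
- lid_middle: The middle lid of the stack, a flat flange 162 (x) by 64 (y) by 14 thick over a centred plug 140 (x) by 45 (y) by 6 deep; overall 20 mm high. Origin: centre of the plug's underside, z up through the lid; the flange's top is 20 mm above the origin. Mass about 0.11 kg.
- lid_bottom: The lowest lid of the stack, lying on the worktop, a flat flange 162 (x) by 64 (y) by 14 thick over a centred plug 140 (x) by 45 (y) by 6 deep; overall 20 mm high. Origin: centre of the plug's underside, z up through the lid; the flange's top is 20 mm above the origin. Mass about 0.11 kg.
- saucer: White porcelain saucer, 144 mm across, 20 high; origin at the centre of its underside. Bystander.
- spoon: Steel tablespoon, 190 mm long, lying along its x axis, about 20 mm high; origin under its middle. Bystander.
- filter: Grey plastic filter cylinder in a black base ring, 96 mm across at the foot, 72 above, 109 high; origin at the centre of its underside. Bystander.
- vacuum: Grey handheld crumb vacuum lying on the worktop, about 300 (x) by 85 by 133 high with the handle; origin under its motor body, nozzle towards its -x. Bystander.
Mind the look-alikes: they are no part of the job. There is more than one size of the tub; the one meant has the size given above.

How it is judged:
By the outcome, as a careful person would: the job done as asked, in the order asked, and still so for the second after the job is handed in, with the robot touching nothing.
It also fails if it takes over 59 s, if anything falls off the work surface, if the arm or the gripper's body presses on something with over 40 N, if the wrist force passes 120 N, or if a joint passes its speed limit or range.

## Working session

There is one attempt and no reset: what is moved stays moved. The work goes in short steps, Python scripts to look and compute and a tool call to move; the robot and the scene stay as the last step left them, time stands still between calls to the robot, and variables do not carry over. Pictures are saved under pics/ and viewed, at most 10 in all, crops included, and the job is handed in when it is done.

Besides the shell and the picture viewer there is one more tool, called after "Emit:" as name(argument=value, ...), one argument or row to a line, values as JSON. servo_tool: Moves the arm, as the interface text tells. Its arguments: {"type":"object","properties":{"series":{"type":"string"},"squeeze":{"type":"number"}},"required":["series"]}

```bash
ls; mkdir -p pics; cat > h.py <<'E'
import numpy as np, cv2
from workcell import arm
def grab(n):
    c=arm.get_calibration(n); p,d=arm.read_camera(n)
    f=p.shape[0]/2/np.tan(np.radians(c["fov_y"])/2)
    K=np.array([[f,0,c["cx"]],[0,f,c["cy"]],[0,0,1]]); R=cv2.Rodrigues(np.array(c["rvec"],float))[0]
    return dict(p=p,d=d,K=K,D=np.array(c["D"],float),R=R,t=np.array(c["tvec"],float).ravel())
def cloud(g):
    v,u=np.mgrid[0:480,0:640]
    n=cv2.undistortPoints(np.stack([u.ravel(),v.ravel()],1).astype(np.float64)[:,None],g["K"],g["D"])[:,0]
    z=g["d"].ravel(); P=np.c_[n*z[:,None],z]
    W=(P-g["t"])@g["R"]; W[z==0]=np.nan
    return W.reshape(480,640,3)
def atz(g,u,v,z):
    n=cv2.undistortPoints(np.array([[[u,v]]],float),g["K"],g["D"])[0,0]
    r=g["R"].T@np.r_[n,1]; o=-g["R"].T@g["t"]; return o+r*(z-o[2])/r[2]
def proj(g,X):
    return cv2.projectPoints(np.array(X,float).reshape(-1,3),cv2.Rodrigues(g["R"])[0],g["t"],g["K"],g["D"])[0][:,0]
E
python3 - <<'E'
from h import *
import pickle
for n in("top","scene"):
    g=grab(n); cv2.imwrite(f"pics/{n}0.png",g["p"][...,::-1]); pickle.dump(g,open(n+".pkl","wb"))
    print(n,-g["R"].T@g["t"],g["R"].T@[0,0,1])
s=arm.get_state();print(s)
E
```

```text
pics
top [ 0.2214669  -0.01085476  1.49162699] [ 0.20610758  0.00883824 -0.97848942]
scene [ 0.99410166 -0.84802942  0.73762491] [-0.40811208  0.72035403 -0.56083384]
{'clock': 0.1, 'joint_positions': array([ 1.40320207,  0.50178289, -0.42684327,  1.55133898,  0.22079167,
        1.13834395, -0.21028306]), 'joint_velocities': array([-0.00069732, -0.00125046,  0.00165245, -0.00389943,  0.00116976,
        0.00051431,  0.00103921]), 'joint_torque': array([-1.05108210e-02, -5.67879725e+01, -5.83825260e+00, -2.79917425e+01,
       -6.90754876e-02,  2.40454398e-02, -4.14795238e-07]), 'position': array([ 0.27114964, -0.59002952,  0.22576989]), 'orientation': array([-3.06721547e+00, -6.71227762e-01,  4.79734869e-04]), 'ft_force': array([0.93052719, 0.42477828, 0.65355545]), 'ft_torque': array([ 0.00737084,  0.00304134, -0.02636037]), 'grasp_force': 0.0, 'width': 0.09166226820656344}
```

View pics/top0.png

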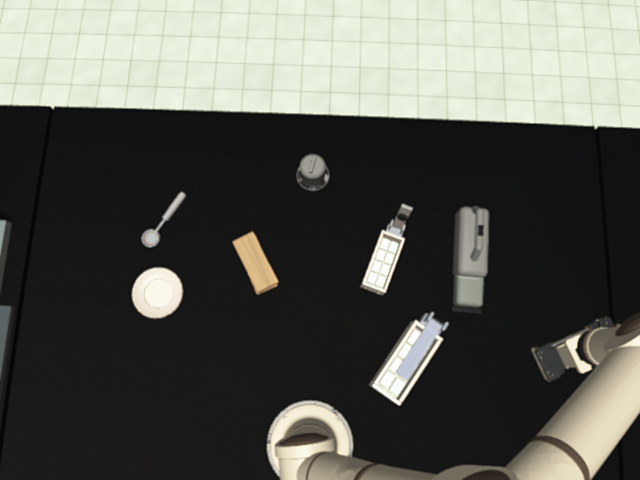

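View pics/scene0.png

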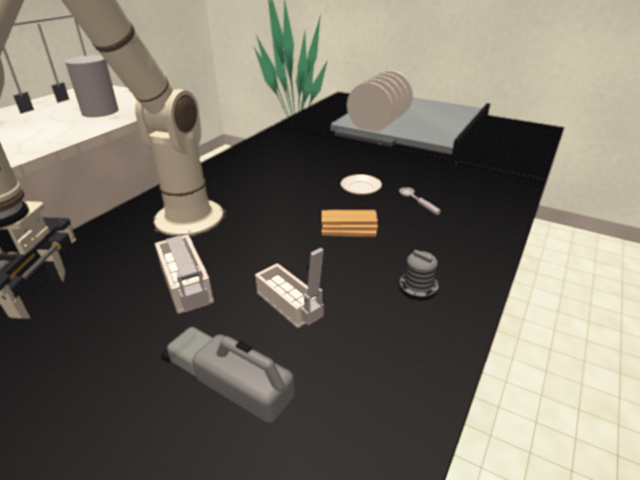

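The top view shows the lid stack at (256,263). There are two tubs: A at (384,262) with its clamp upright at (403,213), and B at (408,360) with its bar lying over it. I'll check their sizes from depth.

```bash
python3 - <<'E'
from h import *
import pickle
for n,boxes in (("top",dict(stack=(225,225,285,300),A=(355,220,412,300),B=(365,310,450,410))),("scene",dict(stack=(315,205,385,240),A=(250,240,330,328)))):
    g=pickle.load(open(n+".pkl","rb")); W=cloud(g)
    for k,(a,b,c,d) in boxes.items():
        P=W[b:d,a:c].reshape(-1,3); P=P[P[:,2]>0.005]
        print(n,k,np.histogram(P[:,2],bins=np.arange(0,.25,.01))[0])
        zr=(.054,.068) if k=="stack" else (.052,.07)
        Q=P[(P[:,2]>zr[0])&(P[:,2]<zr[1])]
        r=cv2.minAreaRect((Q[:,:2]*1000).astype(np.float32)); print(len(Q),r,Q[:,2].mean())
        Q=P[P[:,2]>.105]
        if len(Q)>5: print("clamp",Q.mean(0),Q.min(0),Q.max(0))
g=pickle.load(open("top.pkl","rb"))
A=cv2.resize(g["p"][190:310,220:420],None,fx=4,fy=4,interpolation=cv2.INTER_CUBIC)
cv2.imwrite("pics/topc.png",A[...,::-1])
E
```

```text
top stack [192  39  21   7   5 691 627   1   0   0   0   0   0   0   0   0   0   0
   0   0   0   0   0   0]
1277 ((490.02392578125, 174.07843017578125), (163.61611938476562, 64.17041015625), 29.830007553100586) 0.06004723890160558
top A [196  90 236 593 151 328 197   5   8  42  23  19  15  16   0   0   6   5
   0   0   0   0   0   0]
506 ((516.0225830078125, -189.1188507080078), (68.45561218261719, 186.55430603027344), 71.01041412353516) 0.05907447549248675
clamp [ 0.59896949 -0.21863695  0.12966447] [ 0.59260907 -0.23147616  0.10531515] [ 0.60603463 -0.20331732  0.17852178]
top B [354  53 165 204 589 243 101 627 140   8  11 678 346  17   0   0   0   0
   0   0   0   0   0   0]
226 ((247.5531005859375, -256.4605712890625), (81.30065155029297, 242.644775390625), 57.53658676147461) 0.0594302344057272
clamp [ 0.27296327 -0.27763628  0.11886892] [ 0.18802268 -0.34843791  0.10509528] [ 0.35949041 -0.21549596  0.13868243]
scene stack [ 42 211  89 195 105 417 339   0   0   0   0   0   0   0   0   0   0   0
   0   0   0   0   0   0]
696 ((492.97412109375, 170.7179412841797), (160.27957153320312, 71.0599594116211), 29.166481018066406) 0.059708264274355174
scene A [ 72 138 213 750 348 587 157  37  42  76  41  38  40  36  42  40  42  53
  51  40  45  69   1   0]
666 ((520.3489379882812, -191.63323974609375), (69.7976303100586, 191.09585571289062), 70.70636749267578) 0.05801910007641752
clamp [ 0.61158007 -0.2255281   0.16797105] [ 0.59407861 -0.23874187  0.10567321] [ 0.6247995  -0.20526087  0.22021016]
```

View pics/topc.png

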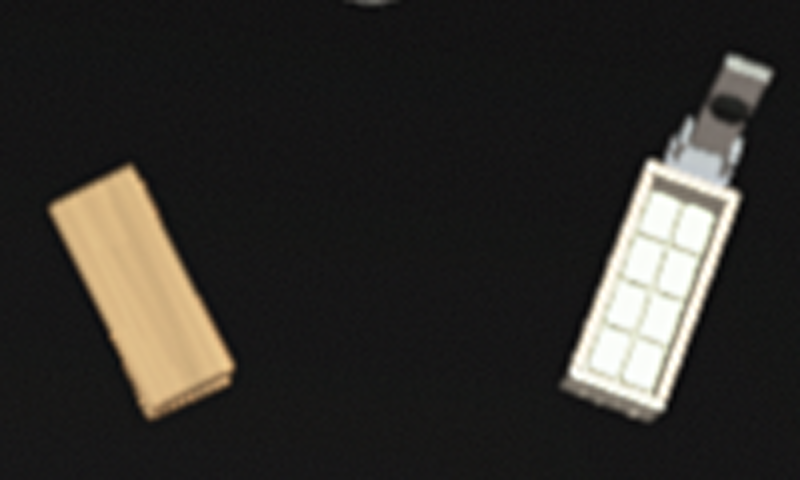

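A is 68 mm wide, so it is the tub described; B is about 81 mm and is the decoy. The top lid of the stack is at z≈60 mm, as expected. Next I move over the stack and look closely with the wrist camera.

```bash
cat >> h.py <<'E'
def go(*wps):
    """wps: (x,y,z,yaw deg of tool x) -> tool-frame shift mm, spin deg"""
    s=arm.get_state(); R=cv2.Rodrigues(np.array(s["orientation"]))[0]
    yaw=np.degrees(np.arctan2(R[1,0],R[0,0])); print("pos",s["position"].round(4),"yaw",yaw.round(2),"tilt",R[:,2].round(4),"t",s["clock"])
    for x,y,z,a in wps: print((R.T@(np.array([x,y,z])-s["position"])*1000).round(1),round(yaw-a,1))
E
python3 -c "
from h import *
go((.271,-.59,.30,29.8),(.43,-.2,.30,29.8),(.475,.10,.3,29.8),(.49,.172,.25,29.8))"
```

```text
pos [ 0.2711 -0.59    0.2258] yaw 24.69 tilt [-7.0e-04  1.7e-03 -1.0e+00] t 0.1
[ -0.1  -0.2 -74.2] -5.1
[ 307.2 -288.2  -73.7] -5.1
[ 473.4 -541.9  -73.2] -5.1
[ 517.1 -601.   -23.1] -5.1
```

Emit:
servo_tool(
  series="1 0 0 -40 0; 1 0 0 -74 -5.1; 1 36 -34 -74 -5.1; 1 72 -68 -74 -5.1; 1 108 -102 -74 -5.1; 1 144 -136 -74 -5.1; 1 180 -170 -74 -5.1; 1 216 -204 -74 -5.1; 1 252 -238 -74 -5.1; 1 288 -272 -74 -5.1; 1 307 -288 -74 -5.1; 1 307 -288 -74 -5.1",
)

```text
clock: 1.3
position: [0.4317, -0.196, 0.3009]
orientation: [-3.032, -0.819, -0.001]
ft_force: [-0.8, -0.4, 0.7]
width: 0.092
grasp_force: 0.0
```

```bash
python3 -c "
from h import *
go((.475,.10,.3,29.8),(.49,.172,.25,29.8))"
```

```text
pos [ 0.4317 -0.196   0.3009] yaw 30.24 tilt [ 7.e-04  6.e-04 -1.e+00] t 1.3
[ 186.5 -233.9    1.2] 0.4
[ 235.7 -288.6   51.2] 0.4
```

Emit:
servo_tool(
  series="1 30 -39 0 0; 1 60 -78 0 0; 1 90 -115 0 0; 1 120 -150 0 0; 1 150 -188 0 0; 1 180 -225 10 0; 1 210 -260 30 0; 1 236 -289 50 0; 1 236 -289 50 0; 1 236 -289 50 0; 1 236 -289 50 0",
)

```text
clock: 2.4
position: [0.4919, 0.1652, 0.2507]
orientation: [3.036, 0.803, -0.001]
ft_force: [0.7, -0.1, -0.3]
width: 0.0917
grasp_force: 0.0
```

```bash
python3 - <<'E'
from h import *
g=grab("wrist"); cv2.imwrite("pics/w1.png",g["p"][...,::-1])
W=cloud(g); m=(W[...,2]>.052)&(W[...,2]<.07)
n,l,st,_=cv2.connectedComponentsWithStats(m.astype(np.uint8))
i=1+np.argmax(st[1:,4]); Q=W[l==i]; print(st[i],Q[:,2].mean(),np.median(Q[:,2]),cv2.minAreaRect((Q[:,:2]*1000).astype(np.float32)))
print(-g["R"].T@g["t"],g["R"].T@[0,0,1])
go((.49,.172,.25,29.8))
E
```

```text
[  281   110    78   183 13389] 0.05895024546336473 0.05896606757354402 ((490.2040710449219, 172.42709350585938), (161.46539306640625, 63.987648010253906), 29.86712646484375)
[0.55820873 0.2030855  0.4076914 ] [-0.24607518 -0.14331382 -0.95859697]
pos [0.4921 0.165  0.251 ] yaw 29.59 tilt [ 6.0e-04 -1.2e-03 -1.0e+00] t 2.45
[ 1.6 -7.1  1. ] -0.2
```

View pics/w1.png

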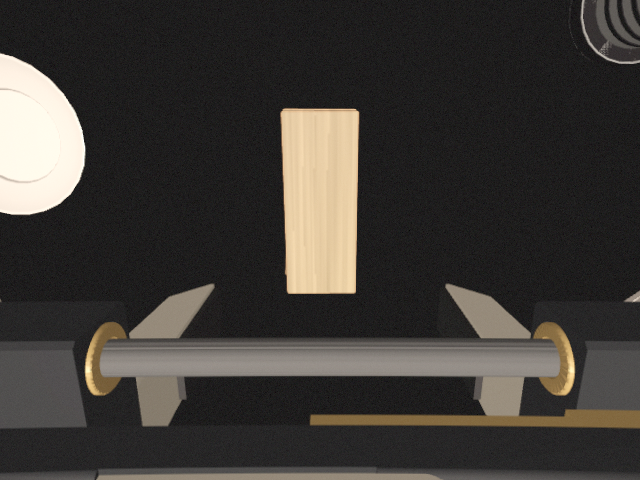

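The wrist picture shows the stack at (320,200), well separated from the saucer (20,135). Depth gives centre (490.2, 172.4) mm, yaw 29.9°, size 161×64 mm, which agrees with the top view. I'll align over it and go partway down.

Emit:
servo_tool(
  series="1 2 -7.4 40 -0.2; 1 2 -7.4 80 -0.2; 1 2 -7.4 120 -0.2; 1 2 -7.4 150 -0.2; 1 2 -7.4 160 -0.2; 1 2 -7.4 160 -0.2; 1 2 -7.4 160 -0.2; 1 2 -7.4 160 -0.2",
)

```text
clock: 3.25
position: [0.4911, 0.175, 0.0927]
orientation: [3.035, 0.811, 0.006]
ft_force: [1.0, 0.6, -0.3]
width: 0.0917
grasp_force: 0.0
```

```bash
python3 -c "
from h import *
go((.4902,.1724,.048,29.9))"
```

```text
pos [0.4911 0.175  0.0927] yaw 29.94 tilt [ 3.5e-03  7.0e-04 -1.0e+00] t 3.25
[-2.2  1.7 44.7] 0.0
```

Emit:
servo_tool(
  series="1 -1.5 1.5 20 0; 1 -1.5 1.5 38 0; 1 -1.5 1.5 44 0; 1 -1.5 1.5 44 0; 1 -1.5 1.5 44 0; 1 -1.5 1.5 44 0",
)

```text
clock: 3.85
position: [0.4898, 0.1731, 0.0478]
orientation: [3.035, 0.813, 0.003]
ft_force: [-0.6, -0.3, -0.3]
width: 0.0917
grasp_force: 0.0
```

```bash
python3 - <<'E'
from h import *
g=grab("wrist"); W=cloud(g); m=(W[...,2]>.05)&(W[...,2]<.07)
n,l,st,_=cv2.connectedComponentsWithStats(m.astype(np.uint8))
i=1+np.argmax(st[1:,4]); Q=W[l==i]; print(st[i],np.median(Q[:,2]))
s=arm.get_state(); print(s["ft_force"],s["ft_torque"]); go((.4902,.1724,.048,29.9))
cv2.imwrite("pics/w2.png",g["p"][...,::-1])
E
```

```text
[  239   104   185   234 39845] 0.05903539759036935
[-0.39602613  0.6004904  -0.21080197] [-0.04146822 -0.01173971 -0.02736666]
pos [0.4897 0.1731 0.0477] yaw 29.98 tilt [ 1.7e-03  4.0e-04 -1.0e+00] t 3.9
[ 0.1  0.8 -0.3] 0.1
```

View pics/w2.png

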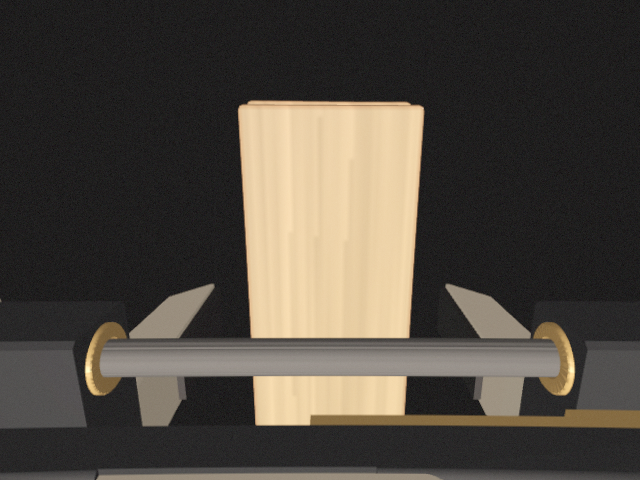

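The lid spans columns 250 to 410, centred between the fingertips at 214 and 446. Closing, then lifting slowly.

Emit:
servo_tool(
  series="0.3 0 0 0 0; 0.3 0 0 0 0; 0.3 0 0 0 0; 0.3 0 0 0 0; 0.3 0 0 0 0; 0.3 0 0 0 0; 0.3 0 0 -3 0; 0.3 0 0 -8 0; 0.3 0 0 -15 0; 0.3 0 0 -25 0; 0.3 0 0 -40 0; 0.3 0 0 -50 0",
  squeeze=20,
)

```text
clock: 5.1
position: [0.4895, 0.1731, 0.0986]
orientation: [-3.035, -0.813, -0.003]
ft_force: [0.3, -0.3, -1.3]
width: 0.0636
grasp_force: 20.0
```

```bash
python3 - <<'E'
from h import *
g=grab("scene"); W=cloud(g); P=W[180:245,310:390].reshape(-1,3); P=P[P[:,2]>.005]
print(np.histogram(P[:,2],bins=np.arange(0,.2,.01))[0])
Q=P[(P[:,2]>.03)&(P[:,2]<.048)]; print(cv2.minAreaRect((Q[:,:2]*1000).astype(np.float32)))
s=arm.get_state(); print(s["ft_force"],s["ft_torque"],s["width"],s["grasp_force"])
cv2.imwrite("pics/s2.png",cv2.resize(g["p"][140:260,280:440],None,fx=4,fy=4)[...,::-1])
go((.49,.172,.20,29.9))
E
```

```text
[ 89 303 102 405 320   0   0   0   0  41 182 461  24  24  17   2  46  87
  59]
((495.2266845703125, 172.09942626953125), (160.58120727539062, 68.36735534667969), 28.44163703918457)
[0.87063005 1.16434469 0.03196445] [ 0.05293901 -0.0433365  -0.003169  ] 0.06378980834754369 19.996769428253174
pos [0.4904 0.1735 0.0998] yaw 30.0 tilt [ 3.7e-03  9.0e-04 -1.0e+00] t 5.15
[  -0.7    1.2 -100.2] 0.1
```

View pics/s2.png

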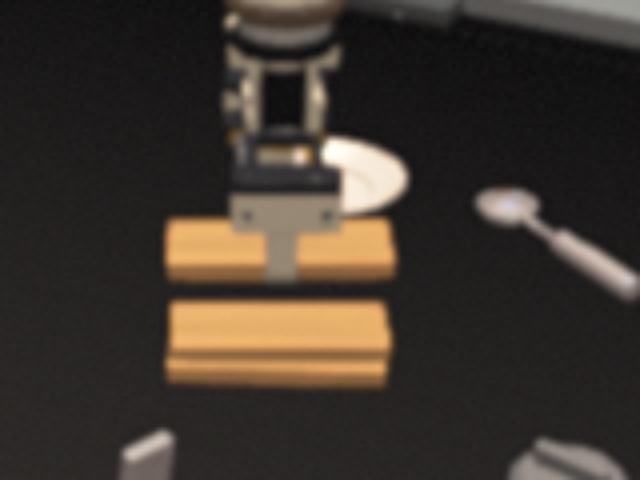

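The picture shows only the top lid lifted, with two lids still stacked at about (280,340). Next I carry it high past the tub and view the tub with the wrist camera from its -y side.

```bash
python3 -c "
from h import *
go((.49,.172,.40,71),(.454,-.331,.40,71))"
```

```text
pos [0.4904 0.1735 0.0998] yaw 30.0 tilt [ 3.7e-03  9.0e-04 -1.0e+00] t 5.15
[  -0.     1.4 -300.2] -41.0
[-282.7  419.  -300.8] -41.0
```

Emit:
servo_tool(
  series="0.3 0 0 -30 0; 0.3 0 0 -70 0; 0.3 0 0 -115 0; 0.3 0 0 -160 0; 0.3 0 0 -205 0; 0.3 0 0 -250 0; 0.3 -10 15 -285 -6; 0.3 -30 45 -300 -13; 0.3 -55 82 -300 -20; 0.3 -80 119 -300 -27; 0.3 -105 156 -300 -34; 0.3 -130 193 -300 -41",
)

```text
clock: 6.35
position: [0.4733, -0.0498, 0.3971]
orientation: [2.57, 1.804, -0.0]
ft_force: [0.6, -0.8, -0.8]
width: 0.0637
grasp_force: 20.0
```

```bash
python3 -c "
from h import *
go((.454,-.331,.40,71))"
```

```text
pos [ 0.4733 -0.0498  0.3971] yaw 70.15 tilt [ 6.0e-04 -1.4e-03 -1.0e+00] t 6.35
[-271.    77.4   -2.5] -0.9
```

Emit:
servo_tool(
  series="0.3 -40 11 0 0; 0.3 -80 23 0 0; 0.3 -120 35 0 0; 0.3 -160 46 0 0; 0.3 -200 58 0 0; 0.3 -240 70 0 0; 0.3 -265 77 0 0; 0.3 -265 77 0 0; 0.3 -265 77 0 0; 0.3 -265 77 0 0",
)

```text
clock: 7.35
position: [0.4553, -0.3222, 0.397]
orientation: [-2.574, -1.801, -0.001]
ft_force: [-0.0, 0.0, -0.5]
width: 0.0634
grasp_force: 20.0
```

```bash
python3 - <<'E'
from h import *
import pickle
g=grab("wrist"); cv2.imwrite("pics/w3.png",g["p"][...,::-1]); pickle.dump(g,open("w3.pkl","wb"))
W=cloud(g); c=np.array([.5047,-.1851]); a=np.radians(-19); e=np.array([np.cos(a),np.sin(a)]); f=np.array([-e[1],e[0]])
L=np.stack([(W[...,:2]-c)@e,(W[...,:2]-c)@f,W[...,2]],-1)
m=(abs(L[...,0])<.13)&(abs(L[...,1])<.06)&(L[...,2]>.05)&(L[...,2]<.07)
Q=W[m]; print(m.sum(),np.median(Q[:,2]),cv2.minAreaRect((Q[:,:2]*1000).astype(np.float32)))
q=L[m]; print(q.min(0),q.max(0))
m=(L[...,0]>.07)&(L[...,0]<.2)&(abs(L[...,1])<.06)&(L[...,2]>.09)&(L[...,2]<.24)
q=L[m]; print(q.min(0),q.max(0),m.sum())
go((.454,-.331,.40,71))
E
```

```text
3843 0.05841848588912163 ((517.7297973632812, -190.94712829589844), (69.08663940429688, 190.17095947265625), 71.1748275756836)
[-0.08086556 -0.03610669  0.0500184 ] [0.10937456 0.03337829 0.0698519 ]
[ 0.09126952 -0.02218877  0.09010823] [0.12154837 0.02078772 0.22027061] 2970
pos [ 0.4554 -0.3221  0.3971] yaw 69.97 tilt [ 3.e-04 -1.e-04 -1.e+00] t 7.4
[-8.8  1.8 -2.9] -1.0
```

View pics/w3.png

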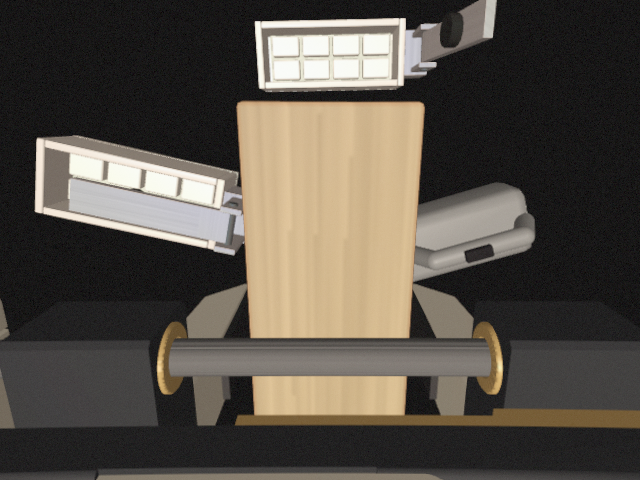

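The whole target tub is in view: rim corners (257,22), (404,18), (404,87) and (259,88), with its clamp upright at (455,35). The fit gives the tub centre at (505.3, -186.8) mm, yaw -18.8°, and a clamp angle of about 1.7. I'll come in with the tool flipped (yaw 161°) so the camera stays away from the clamp.

```bash
python3 -c "
from h import *
print(arm.get_state()['joint_positions'].round(2))
go((.5053,-.1868,.32,161.2),(.5053,-.1868,.32,-18.8))"
```

```text
[ 1.21  0.26 -0.79  1.54  0.19  1.42  0.06]
pos [ 0.4554 -0.3221  0.3971] yaw 69.97 tilt [ 3.e-04 -1.e-04 -1.e+00] t 7.4
[144.3   0.6  77.1] -91.2
[144.3   0.6  77.1] 88.8
```

Emit:
servo_tool(
  series="0.3 12 0 0 -8; 0.3 24 0 0 -16; 0.3 36 0 0 -24; 0.3 48 0 0 -32; 0.3 60 0 0 -40; 0.3 72 0 0 -48; 0.3 84 0 0 -56; 0.3 96 0 5 -64; 0.3 110 0 20 -72; 0.3 125 0 40 -80; 0.3 140 0.6 60 -88; 0.3 144.3 0.6 77 -91.2",
)

```text
clock: 8.6
position: [0.5056, -0.1855, 0.3194]
orientation: [0.505, 3.1, -0.0]
ft_force: [0.3, -0.2, -0.9]
width: 0.064
grasp_force: 20.0
```

Emit:
servo_tool(
  series="0.3 0 0 0 0; 0.3 0 0 0 0; 0.3 0 0 0 0",
)

```text
clock: 8.9
position: [0.5056, -0.1895, 0.3207]
orientation: [0.522, 3.096, -0.001]
ft_force: [0.6, -0.6, -1.3]
width: 0.0636
grasp_force: 20.0
```

```bash
python3 -c "
from h import *
go((.5053,-.1868,.10,161.2))"
```

```text
pos [ 0.5056 -0.1895  0.3207] yaw 160.86 tilt [ 0.0013 -0.001  -1.    ] t 8.9
[  1.5   2.6 220.7] -0.3
```

Emit:
servo_tool(
  series="0.3 1 2 40 -0.3; 0.3 1 2 80 -0.3; 0.3 1 2 120 -0.3; 0.3 1 2 160 -0.3; 0.3 1 2 190 -0.3; 0.3 1 2 210 -0.3; 0.3 1 2 220 -0.3; 0.3 1 2 220 -0.3; 0.3 1 2 220 -0.3; 0.3 1 2 220 -0.3",
)

```text
clock: 9.9
position: [0.5061, -0.1869, 0.1012]
orientation: [0.51, 3.097, -0.001]
ft_force: [0.6, -0.3, -1.2]
width: 0.0636
grasp_force: 20.0
```

```bash
python3 - <<'E'
from h import *
go((.5053,-.1868,.064,161.2))
g=grab("scene"); cv2.imwrite("pics/s3.png",cv2.resize(g["p"][200:340,220:380],None,fx=4,fy=4,interpolation=cv2.INTER_CUBIC)[...,::-1])
go((.5053,-.1868,.064,161.2))
E
```

```text
pos [ 0.5061 -0.1869  0.1012] yaw 161.29 tilt [ 0.0024 -0.0012 -1.    ] t 9.9
[ 0.9 -0.1 37.2] 0.1
pos [ 0.5059 -0.1869  0.1011] yaw 161.3 tilt [ 0.0022 -0.0013 -1.    ] t 9.95
[ 0.7 -0.1 37.1] 0.1
```

View pics/s3.png

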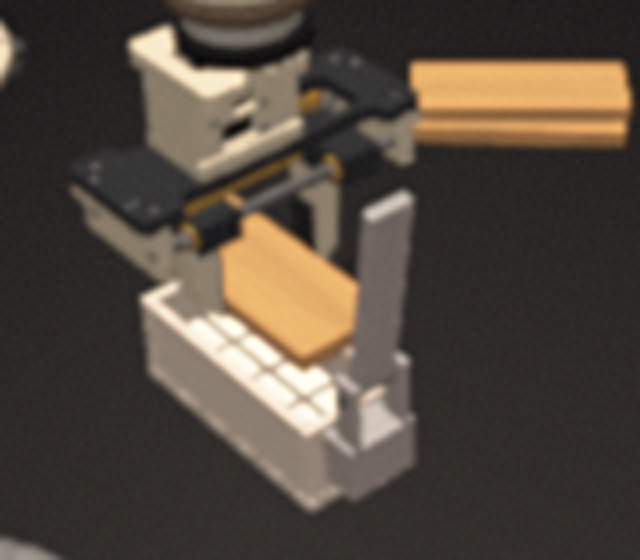

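The lid hangs level and lined up over the tub, at (290,290) in the crop, clear of the clamp bar at (385,270). Lowering slowly while watching the force.

Emit:
servo_tool(
  series="0.3 0.6 0 12 0; 0.3 0.6 0 22 0; 0.3 0.6 0 28 0; 0.3 0.6 0 31 0; 0.3 0.6 0 34 0; 0.3 0.6 0 36 0; 0.3 0.6 0 37.5 0; 0.3 0.6 0 37.5 0; 0.3 0.6 0 37.5 0",
)

```text
clock: 10.85
position: [0.5044, -0.1863, 0.0624]
orientation: [0.51, 3.1, -0.0]
ft_force: [0.0, 0.5, -1.0]
width: 0.0638
grasp_force: 20.0
```

```bash
python3 - <<'E'
from h import *
s=arm.get_state(); print(s["ft_force"],s["ft_torque"]); go((.5053,-.1868,.062,161.2))
E
```

```text
[ 0.02838791  0.51868288 -1.04714797] [ 0.12477306 -0.18661717  0.00599992]
pos [ 0.5044 -0.1863  0.0624] yaw 161.33 tilt [ 2.e-04 -1.e-04 -1.e+00] t 10.85
[-1.  -0.2  0.4] 0.1
```

Emit:
servo_tool(
  series="0.3 0 0 0.6 0; 0.3 0 0 0.6 0; 0.8 0 0 0.6 0; 0.8 0 0 0.6 0; 0.8 0 0 0.6 0; 0.8 0 0 0.6 0; 0.8 0 0 -10 0; 0.8 0 0 -50 0; 0.8 0 0 -100 0; 0.8 0 0 -150 0; 0.8 0 0 -190 0; 0.3 0 0 -210 0",
)

```text
clock: 12.05
position: [0.506, -0.1859, 0.277]
orientation: [0.507, 3.095, -0.003]
ft_force: [-0.1, -0.3, -1.1]
width: 0.0692
grasp_force: 0.0
```

```bash
cat > chk.py <<'E'
from h import *
def chk(name,c=(.5053,-.1868),a=-18.8):
    g=grab(name); W=cloud(g); a=np.radians(a); e=np.array([np.cos(a),np.sin(a)]); f=np.array([-e[1],e[0]])
    L=np.stack([(W[...,:2]-c)@e,(W[...,:2]-c)@f,W[...,2]],-1)
    m=(abs(L[...,0])<.095)&(abs(L[...,1])<.045)&(L[...,2]>.067)&(L[...,2]<.085)
    q=L[m]; 
    if len(q)>50:
        A=np.c_[q[:,:2],np.ones(len(q))]; k=np.linalg.lstsq(A,q[:,2],rcond=None)[0]
        print(name,"lid",len(q),q.min(0).round(4),q.max(0).round(4),"plane",k.round(4),cv2.minAreaRect((q[:,:2]*1000).astype(np.float32)))
    m=(L[...,0]>.07)&(L[...,0]<.2)&(abs(L[...,1])<.06)&(L[...,2]>.105)&(L[...,2]<.24)
    q=L[m]; 
    if len(q): 
        T=q[q[:,2]>q[:,2].max()-.015]; print(name,"clamp",len(q),q.min(0).round(4),q.max(0).round(4),T.min(0).round(4),T.max(0).round(4))
    return g,L
E
python3 - <<'E'
from chk import *
chk("wrist"); chk("scene"); chk("top"); go((.5053,-.1868,.28,161.2))
E
```

```text
wrist lid 12648 [-0.0836 -0.0325  0.067 ] [0.095  0.0316 0.0847] plane [ 0.0015 -0.0012  0.073 ] ((5.70977783203125, -0.4637908935546875), (64.11027526855469, 178.57286071777344), 89.99214172363281)
wrist clamp 2055 [ 0.096  -0.0136  0.105 ] [0.1127 0.0144 0.2084] [ 0.1076 -0.0135  0.1934] [0.1127 0.0144 0.2084]
scene lid 1178 [-0.0833 -0.033   0.067 ] [0.0942 0.0333 0.0784] plane [-0.0023  0.0207  0.0737] ((5.4460906982421875, 0.1005401611328125), (66.27033233642578, 177.49362182617188), 89.95917510986328)
scene clamp 511 [ 0.0963 -0.0152  0.1059] [0.1235 0.016  0.22  ] [ 0.1125 -0.0136  0.2058] [0.1235 0.0141 0.22  ]
top lid 1067 [-0.0844 -0.0315  0.067 ] [0.0776 0.0329 0.0847] plane [0.0031 0.004  0.0738] ((-3.4296112060546875, 0.6250495910644531), (64.37367248535156, 161.956298828125), 89.93042755126953)
pos [ 0.5051 -0.1863  0.2741] yaw 161.33 tilt [ 0.0028 -0.0022 -1.    ] t 12.2
[-0.4 -0.4 -5.9] 0.1
```

The lid is home: its top is level at z≈73.5 mm, it is centred within about 2.4 mm, and its tilt is below 0.3°. Next I shut the fingers and go round to the outer side of the clamp.

Emit:
servo_tool(
  series="0 0 0 -28 0; 0 -40 0 -28 0; 0 -85 0 -28 0; 0 -130 0 -28 0; 0 -175 0 -28 0; 0 -175 0 -28 0; 0 -175 0 10 0; 0 -175 0 50 0; 0 -175 0 87 0; 0 -175 0 87 0; 0 -175 0 87 0",
)

```text
clock: 13.3
position: [0.6692, -0.2417, 0.1846]
orientation: [-0.508, -3.098, -0.001]
ft_force: [0.0, 0.3, 1.0]
width: 0.0005
grasp_force: 0.0
```

```bash
cat >> h.py <<'E'
def loc(c=(.5053,-.1868),a=-18.8):
    s=arm.get_state(); a=np.radians(a); d=s["position"][:2]-c
    print("local X %.1f Y %.1f Z %.1f mm"%(1e3*(d[0]*np.cos(a)+d[1]*np.sin(a)),1e3*(-d[0]*np.sin(a)+d[1]*np.cos(a)),1e3*s["position"][2]),s["ft_force"].round(1),s["clock"])
E
python3 - <<'E'
from chk import *
loc(); chk("scene"); loc()
# corner path at s=112mm for TCP (finger half 10), margin 0
for th in np.radians([98,85,70,55,40,25,12,5,0]):
    s,n=112,4; x=98-s*np.cos(th)+n*np.sin(th)+10; z=88+s*np.sin(th)+n*np.cos(th); print(np.degrees(th).round(),x.round(1),z.round(1))
E
```

```text
local X 172.8 Y 0.8 Z 184.6 mm [0.  0.3 1. ] 13.3
scene lid 1179 [-0.0854 -0.0333  0.067 ] [0.0946 0.0336 0.0803] plane [-0.0003  0.0192  0.0737] ((4.647682189941406, 0.17202377319335938), (66.86956024169922, 180.01637268066406), 89.94601440429688)
scene clamp 535 [ 0.0992 -0.0201  0.1051] [0.1876 0.0185 0.2397] [ 0.1702 -0.0201  0.2248] [0.1866 0.0183 0.2397]
local X 174.1 Y 1.1 Z 186.6 mm [0.3 0.8 1.2] 13.35
98.0 127.5 198.4
85.0 102.2 199.9
70.0 73.5 194.6
55.0 47.0 182.0
40.0 24.8 163.1
25.0 8.2 139.0
12.0 -0.7 115.2
5.0 -3.2 101.7
0.0 -4.0 92.0
```

Emit:
servo_tool(
  series="0 23 0 0 0; 0 38 0 0 0; 0 50 0 0 0; 0 61 0 0 0; 0 70 0 -1 0; 0 79 0 -1 0; 0 87 0 0 0; 0 96 0 2 0; 0 104 0 5 0; 0 112 0 9 0; 0 112 0 9 0",
)

```text
clock: 14.45
position: [0.562, -0.206, 0.1752]
orientation: [-0.509, -3.097, 0.0]
ft_force: [-0.1, 0.1, 0.8]
width: 0.0003
grasp_force: 0.0
```

```bash
python3 - <<'E'
from h import *
loc(); g=grab("scene"); cv2.imwrite("pics/s4.png",cv2.resize(g["p"][190:340,220:380],None,fx=4,fy=4,interpolation=cv2.INTER_CUBIC)[...,::-1]); loc()
E
```

```text
local X 59.9 Y 0.1 Z 175.2 mm [-0.1  0.1  0.8] 14.45
local X 60.5 Y -0.1 Z 175.4 mm [-0.5  1.1  0.6] 14.5
```

View pics/s4.png

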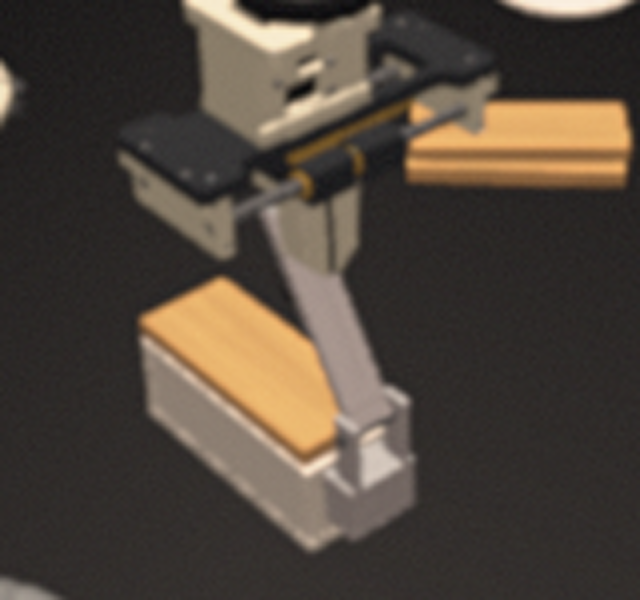

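The fingers are swinging the bar over (it runs from (270,210) to (370,400) in the crop), and the lid sits flat. Continuing along the arc.

Emit:
servo_tool(
  series="0 13 0 8 0; 0 20 0 14 0; 0 26 0 20 0; 0 32 0 27 0; 0 37 0 34 0; 0 41 0 42 0; 0 45 0 50 0; 0 48 0 58 0; 0 50 0 66 0; 0 51.5 0 74 0; 0 52 0 80 0; 0 52 0 81 0",
)

```text
clock: 15.7
position: [0.514, -0.1895, 0.0942]
orientation: [-0.509, -3.098, -0.001]
ft_force: [-0.5, 0.6, 2.0]
width: 0.0003
grasp_force: 0.5
```

```bash
python3 -c "
from h import *
loc()"
```

```text
local X 9.1 Y 0.3 Z 94.2 mm [-0.5  0.6  2. ] 15.7
```

Emit:
servo_tool(
  series="0 0 0 1 0; 0 0 0 2 0; 0 0 0 2.5 0; 0 0 0 3 0; 0 0 0 3 0",
)

```text
clock: 16.2
position: [0.5148, -0.1896, 0.0924]
orientation: [0.51, 3.1, 0.0]
ft_force: [-0.8, 0.4, 2.2]
width: 0.0006
grasp_force: 1.0
```

Emit:
servo_tool(
  series="0 0 0 0.7 0; 0 0 0 1.4 0; 0 0 0 2 0; 0 0 0 2 0",
)

```text
clock: 16.6
position: [0.5149, -0.1896, 0.0922]
orientation: [0.509, 3.1, -0.003]
ft_force: [-7.7, 1.6, 19.4]
width: 0.0
grasp_force: 9.8
```

The force jumped to 19 N, so the foot is pressing on the lid. Backing off straight up, then verifying.

Emit:
servo_tool(
  series="0 0 0 -3 0; 0 0 0 -15 0; 0 0 0 -50 0; 0 0 0 -95 0; 0 0 0 -140 0; 0 0 0 -180 0; 0 0 0 -180 0; 0 0 0 -180 0; 0 0 0 -180 0",
)

```text
clock: 17.5
position: [0.5139, -0.1899, 0.2694]
orientation: [-0.51, -3.098, 0.0]
ft_force: [-0.2, -0.3, -0.2]
width: 0.0006
grasp_force: 0.0
```

```bash
python3 - <<'E'
from chk import *
g,L=chk("wrist"); g,L=chk("scene"); 
m=(L[...,0]>-.045)&(L[...,0]<.09)&(abs(L[...,1])<.013)&(L[...,2]>.082)&(L[...,2]<.12)
q=L[m]; print("bar",len(q),q.min(0),q.max(0),np.polyfit(q[:,0],q[:,2],1))
cv2.imwrite("pics/s5.png",cv2.resize(g["p"][150:350,180:440],None,fx=3,fy=3,interpolation=cv2.INTER_CUBIC)[...,::-1]); loc()
W=cloud(g);P=W[180:245,310:390].reshape(-1,3);P=P[(P[:,2]>.03)&(P[:,2]<.048)];print(cv2.minAreaRect((P[:,:2]*1000).astype(np.float32)))
E
```

```text
wrist lid 9388 [-0.0834 -0.0325  0.0697] [0.0774 0.0315 0.085 ] plane [ 0.     -0.0009  0.073 ] ((-2.9939193725585938, -0.5161285400390625), (160.7289276123047, 64.01789855957031), 0.03703423961997032)
scene lid 758 [-0.0828 -0.0337  0.0671] [0.0948 0.033  0.0848] plane [-0.      0.0217  0.0739] ((5.9713287353515625, -0.6596031188964844), (66.10588073730469, 177.98248291015625), 89.56910705566406)
bar 414 [-0.03302644 -0.01297658  0.08233637] [0.0897205  0.01299197 0.09467405] [0.00037733 0.0915723 ]
local X 8.9 Y -0.0 Z 268.9 mm [0.6 0.4 0.2] 17.6
((494.8749084472656, 173.10336303710938), (159.5348358154297, 68.53050231933594), 29.727293014526367)
```

View pics/s5.png

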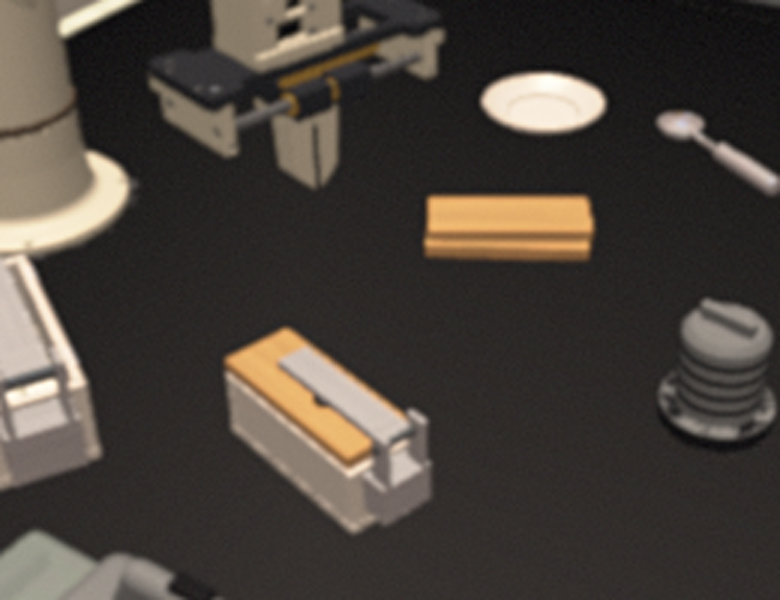

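The lid lies flat on the tub. The bar is level at z≈91.6 mm with its foot at (320,400) resting on the lid. The two lids stay stacked at (508,228), and the bystanders look undisturbed. Handing in.

```bash
python3 -c "
from workcell import arm
print(arm.finish_job())"
```

```text
the job is handed in; nothing more can be done
None
```

The tub is closed: the top lid sits flat on the rim, the clamp is down with its foot on the lid, the other two lids are still stacked and the bystanders untouched; handed in at about 18 s, and no verdict was returned.

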